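# Earth check of a module case: load, shut the cover, hold the probe plunger half down

### The arm

A 6-joint arm with a two-finger parallel gripper is mounted at the origin on a cart in front of the work surface, level with it; the furniture and walls round the work are solid. World frame = base frame: x ahead of the robot, y to its left, z up, the work surface at z = 0. Lengths are in m, angles in rad, forces in N, time in s.
With the tool pointing down it reaches from about 0.375 to 0.75 m from the base axis. Payload 9 kg.
Tool frame: the origin (TCP) lies at the very end of the fingers, on their centre line; the grasp point (between the pads) lies 19 mm behind it (ctrl.grip_point_offset is the distance from the TCP to the grasp point, in m); z points along the fingers, y is the line along which they close (so a half turn about z gives the same grasp; the last joint's range is limited). The gripper opens to 85 mm and grips with 20 to 120 N. Pads are 22 mm wide; open, the fingers measure 114 mm over their backs; the gripper's body (76 mm by 85 mm) begins 54 mm behind the grasp point. The pads swing forward as they close: fully open they stand 13 mm farther back than shut.
Start: joints at [-1.331, 0.104, 0.097, 1.564, 0, 1.353], TCP at [0.265, -0.538, 0.231] pointing down, gripper open.
Joint ranges: [-2.99, 2.99], [-0.84, 1.86], [-1.1, 1.16], [-1.84, 2.11], [-1.51, 1.56], [-3.14, 3.14]. Speed limits (rad/s): [2.22, 2.22, 2.57, 3.14, 3.14, 3.14].

### API

Orientations are given as a rotation vector (axis times angle).
In Python, from bench import ctrl gives the robot as it stands. The module is installed in compiled form; this text tells all that it offers. Calls block until the motion is done:
- ctrl.reach(position, orientation): joint-space move of the TCP to a pose.
- ctrl.move_linear(position, rotation=None, rate=0.15): straight line of the TCP; rotation=None keeps the orientation; rate is the mean speed in m/s.
- ctrl.movej(angles): joint-space move.
- ctrl.move_gripper(opening, f_grip=None): finger opening in m; f_grip is the grip in N (None keeps the last); returns when the fingers have stopped.
- ctrl.dwell(seconds).
- ctrl.solve_ik(position, orientation): joint angles nearest the present ones, or None.
- ctrl.read_state(): the state.
- ctrl.snapshot(name): name is "side" or "top"; returns a dict with "color" (420x560x3 uint8, red, green, blue), "depth" (420x560 float32, m along the optical axis (not along the pixel's ray), 0 where there is no reading), "fx", "fy", "cx", "cy" (pixels), "extrinsics" (4x4, takes a point from world to camera coordinates). Camera axes: x right, y up, looking along -z (the intrinsics and any distortion apply to the point x, -y, -z); pixel columns grow to the right and rows downward; lengths in m; the calibration is good to about 2 mm. A picture is of the moment at which its call begins.
A pose or a line that the arm cannot do raises ctrl.MotionError and nothing moves.
- ctrl.finish_job(): hands the job in; it is judged then, once.
The state is a dict: "t": time; "joints": joint angles; "qd": joint speeds; "joint_torque": joint torques, N m; "tcp_pos": TCP position; "tcp_rot": TCP orientation; "force": force on the tool from outside, world axes, zero at the start; "torque": the same for the moment, N m; "gripper_width": finger opening in m; "grasp_force": force on a finger pad.
Only numpy, scipy, OpenCV 4.12 (cv2) and the standard library are available. Lean on these libraries where they do the work, as an engineer would, in place of code of your own. Each camera call takes 0.05 s, during which the arm holds its last target. There are 200 camera calls.

### The job

Set the ribbed aluminium module case down in the nest of the test fixture (base down, its length pointing at the hinge, either way round, not dropped) and swing the fixture's cover fully shut over it. Then press the plunger on the cover straight down to half of its 20 mm travel, 10 mm give or take 3 mm, where the ring on its stem meets the collar; never drive it to the bottom stop, and finish still holding it there. Leave the other things on the bench where they are.

Things in the scene. Friction and masses are not known exactly. Their poses are not given: they have to be found in the camera images.
- case: The module case to test: a loose, solid block of ribbed aluminium with dark end plates, 54 (x) x 87 (y) x 30 (z) mm, 0.1 to 0.2 kg, lying on its base on the bench to the left or to the right of the fixture. Origin: centre of its underside; z up, y along its length.
- fixture: Test fixture, fixed: aluminium plate 186 (x) x 120 (y) mm, deck 20 mm above the bench. Origin on the bench under the nest centre; x points to the hinge (away from the robot, within 0.3 rad), z up. Two hinge posts, 78 mm high, at x = 78 to 96 mm, y = 30 to 42 mm either side. The cover's rest block, 12 x 28 mm, top 62 mm above the bench, at x = -67 mm.
- nest (a point): Centre of the nest on the fixture's deck, 20 mm above the bench; axes as the fixture. The nest is 93 (x) x 60 (y) mm between six black stops 10 mm high (3 mm of play round the case). The case lies in it with its length along x. The middle of both long sides (x = -23 to +23 mm) is open for fingers gripping the case across its 54 mm.
- hinge (a point): Middle of the cover's hinge pin, 85 mm behind the nest centre along the fixture's x and 68 mm above the bench. The pin runs along the fixture's y. Axes as the fixture.
- cover (a joint): Cover angle in rad: 0 = shut (level, on the rest block), 1.57 = upright, stop at 2.1; starts at 1.8 to 2.0, leaning away from the robot. A stiff hinge (0.22 N m) keeps it where it is left; it does not fall. Aluminium plate 56 mm wide, 8 mm thick, reaching to 159 mm from the pin, which lies in its mid plane; its top is 72 mm above the bench when shut. It can be pushed over by its free end.
- cover_edge (a point): Middle of the cover's free end, 159 mm from the hinge pin, so up to 230 mm above the bench when open: pass over or round it. Its x axis points to the hinge, its z axis out of the cover's outer face (up when shut, away from the robot when open).
- plunger (a joint): Travel of the plunger into the cover in m: 0 = released, 0.020 = bottom stop. Spring: 2 N at the start of the travel plus 0.5 N per mm, and with the case in place about 1.5 N more from the sprung probe: about 8.5 N in all at 10 mm.
- plunger_top (a point): Top centre of the plunger's black mushroom head, 36 mm across (flat top 30 mm), on a 10 mm stem with a dark ring; 85 mm from the hinge pin, 48 mm above the cover's mid plane when released. With the cover shut it is above the nest centre, 116 mm above the bench. z points out of the cover; push against it. The collar, 24 mm across, stands 10 mm high on the cover.
- probe: The brass probe pin, 8 mm thick, under the plunger, sprung 18 mm into it. With the cover shut and the plunger released its tip is 4 mm above the case; it then goes down with the plunger and touches the case from 4 mm of travel on. Origin in the plunger's axis, 14 mm above the tip.
- power_brick: Bystander: black power brick, 56 x 126 x 33 mm, loose, on the other side of the fixture from the case. Origin: centre of its underside.
- solder_reel: Bystander: white reel, 54 mm across, 40 mm high, standing, back left. Origin: centre of its underside.
- flux_bottle: Bystander: small orange bottle with black cap, 38 mm across, 83 mm high, back right. Origin: centre of its underside.
- moulded_cap: Bystander: small white moulded cap, 26 x 34 x 25 mm, right of the fixture. Origin: centre of its underside.
- sticky_notes: Bystander: pad of yellow notes, 76 x 76 x 15 mm, front left. Origin: centre of its underside.
Things that resemble listed ones, but are neither listed nor needed, are in the scene too. Of the things like the case, leave any that is turquoise; of the rest the larger one is meant.

How it is judged:
By the outcome, as a careful person would: the job done as asked, in the order asked, and still so for the second after the job is handed in, while the arm keeps its last pose, push and grip.
It also fails if it takes over 61 s, if anything falls off the work surface, if the arm or the gripper's body presses on something with over 40 N, if the wrist force passes 120 N, or if a joint passes its speed limit or range.

## Working session

There is one attempt and no reset: what is moved stays moved. The work goes in short steps, each a Python script; the robot and the scene stay as the last script left them, time stands still between calls to the robot, and variables do not carry over. Pictures are saved under pics/ and viewed, at most 10 in all, crops included, and the job is handed in when it is done.

```bash
mkdir -p pics; python3 - <<'E'
from bench import ctrl
import cv2,numpy as np
for n in("top","side"):
    s=ctrl.snapshot(n); cv2.imwrite(f"pics/{n}0.png",s["color"][:,:,::-1]); np.savez(f"pics/{n}0.npz",**s)
    print(n,s["fx"],s["fy"],s["cx"],s["cy"],[k for k in s]); print(np.round(s["extrinsics"],4).tolist(),(s["depth"]>0).mean())
s=ctrl.read_state(); print(s["t"],s["tcp_rot"],s["force"],ctrl.grip_point_offset)
E
```

```text
top 543.4684282494057 543.4684282494057 278.59700317337644 219.2220070968715 ['color', 'depth', 'fx', 'fy', 'cx', 'cy', 'extrinsics']
[[-0.0099, -0.9999, -0.0027, 0.0337], [0.9941, -0.0102, 0.1082, -0.5446], [-0.1082, -0.0016, 0.9941, -1.3079], [0.0, 0.0, 0.0, 1.0]] 0.9958163265306123
side 415.3485936774939 415.3485936774939 272.424195182667 212.128260514783 ['color', 'depth', 'fx', 'fy', 'cx', 'cy', 'extrinsics']
[[-0.9907, -0.1335, 0.0246, 0.5205], [0.0852, -0.4711, 0.8779, -0.1091], [-0.1056, 0.8719, 0.4782, -1.1773], [0.0, 0.0, 0.0, 1.0]] 0.9959906462585034
0.1 [-3.05849319e+00 -7.12548464e-01  1.22002453e-05] [ 0.17217134 -0.33097403 -0.56231491] 0.0187
```

View pics/top0.png

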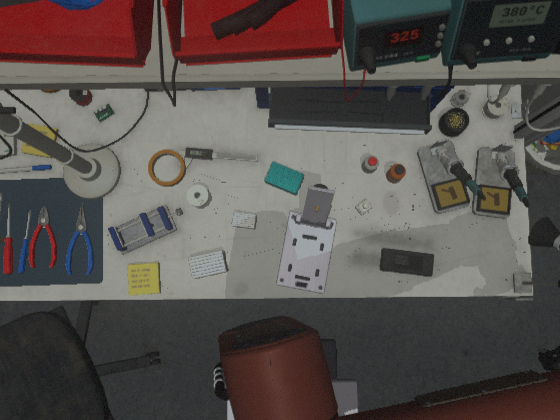

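View pics/side0.png

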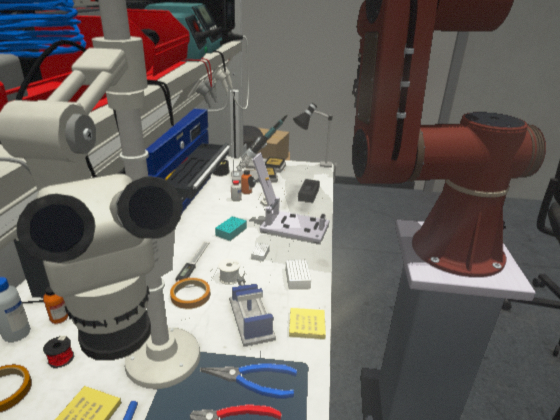

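The top view shows the fixture at about (308,245), with its open cover at (317,205). A ribbed block lies at (208,264), a smaller one at (244,219), the turquoise decoy at (284,177) and the brick at (407,262). The next step is a closer crop and depth points.

```bash
cat > h.py <<'E'
import numpy as np,cv2
def cloud(s):
    d=s["depth"]; v,u=np.mgrid[:d.shape[0],:d.shape[1]]
    p=np.stack([(u-s["cx"])/s["fx"]*d,-(v-s["cy"])/s["fy"]*d,-d],-1)
    E=s["extrinsics"]; return (p-E[:3,3])@E[:3,:3]
def ray(s,uv,z):
    "pixel points -> world on plane z"
    uv=np.atleast_2d(uv).astype(float);E=s["extrinsics"]
    r=np.stack([(uv[:,0]-s["cx"])/s["fx"],-(uv[:,1]-s["cy"])/s["fy"],-np.ones(len(uv))],-1)@E[:3,:3]
    o=-E[:3,3]@E[:3,:3]; z=np.asarray(z,float)
    return o+r*((z-o[2])/r[:,2])[:,None]
E
python3 - <<'E'
from h import *
t=np.load("pics/top0.npz"); s=np.load("pics/side0.npz")
P=cloud(t)
for n,(u0,u1,v0,v1,zl,zh) in dict(case=(182,235,240,285,.015,.05),small=(228,262,205,232,.008,.05),brick=(375,440,240,280,.015,.05)).items():
    Q=P[v0:v1,u0:u1]; m=((Q[...,2]>zl)&(Q[...,2]<zh)); q=Q[m]
    print(n,cv2.minAreaRect((q[:,:2]*1000).astype(np.float32)),np.percentile(q[:,2],[5,50,95]),m.sum())
Q=P[180:300,270:345]; m=(Q[...,2]>.014)&(Q[...,2]<.024); print("deck",cv2.minAreaRect((Q[m][:,:2]*1000).astype(np.float32)),np.median(Q[m][:,2]))
print("bench z",np.median(P[225:235,130:180,2]))
a=cv2.resize(t["color"][170:300,180:350],None,fx=4,fy=4,interpolation=cv2.INTER_CUBIC)
cv2.imwrite("pics/c1.png",a[:,:,::-1])
a=cv2.resize(s["color"][145:300,215:345],None,fx=3.8,fy=3.8,interpolation=cv2.INTER_CUBIC)
cv2.imwrite("pics/c2.png",a[:,:,::-1])
E
```

```text
case ((436.488525390625, 203.88400268554688), (53.93553924560547, 87.47434997558594), 11.359200477600098) [0.02444644 0.02904251 0.03375666] 789
small ((540.6735229492188, 115.09434509277344), (57.441429138183594, 44.84959411621094), 82.48860931396484) [0.01369003 0.01923091 0.02379661] 336
brick ((436.784423828125, -284.66058349609375), (126.68023681640625, 55.23188018798828), 81.88449096679688) [0.02713674 0.03266372 0.03706566] 1177
deck ((503.4402770996094, -36.984344482421875), (283.4775390625, 157.9862060546875), 2.9235167503356934) 0.019409087742489315
bench z 0.013232611559283148
```

View pics/c1.png

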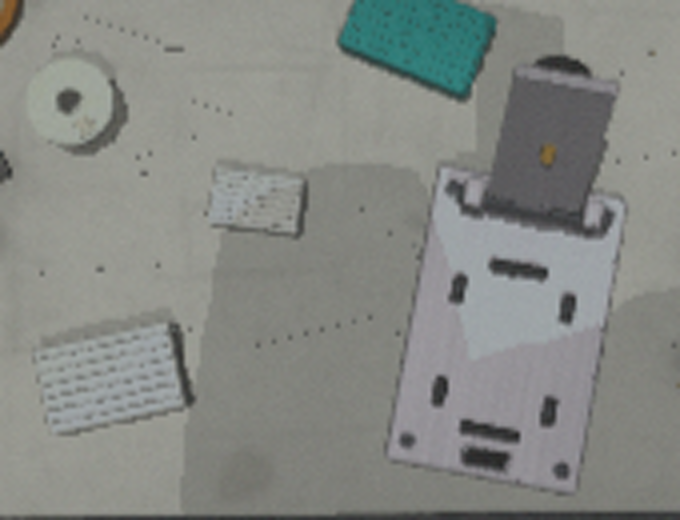

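View pics/c2.png

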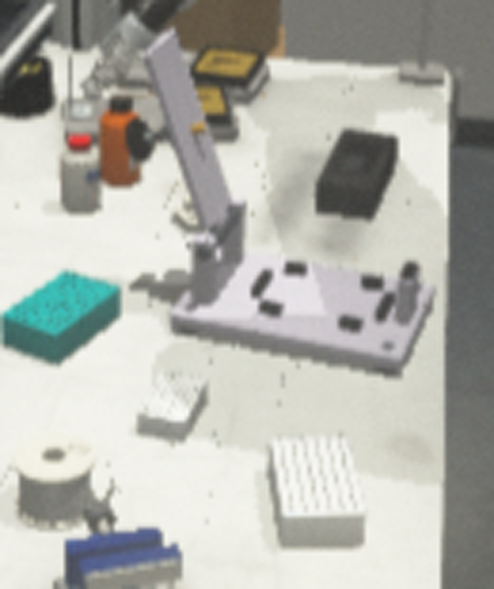

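The crop clearly shows the case at upper-left (112,378) with its dark end plate toward the fixture. The six black stops are at about (458,288), (440,390), (568,308), (549,411), (518,269) and (489,431), and the cover leans back with the brass probe at (548,153). I'll refine the stops and cross-check with the side view.

```bash
python3 - <<'E'
from h import *
t=np.load("pics/top0.npz"); s=np.load("pics/side0.npz")
c=np.array([[458,288],[440,390],[568,308],[549,411],[518,269],[489,431]])
g=cv2.cvtColor(t["color"],cv2.COLOR_RGB2GRAY).astype(float)
pts=[]
for x,y in c:
    u,v=int(180+x/4),int(170+y/4); w=g[v-5:v+6,u-8:u+9] if x in(518,489) else g[v-6:v+7,u-5:u+6]
    if x==489: w=g[v-5:v+4,u-8:u+9]
    k=np.clip(np.median(w)-25-w,0,None); yy,xx=np.mgrid[:w.shape[0],:w.shape[1]]
    u0=u-(8 if x in(518,489) else 5); v0=v-(6 if x not in(518,489) else 5)
    pts.append([u0+(k*xx).sum()/k.sum(),v0+(k*yy).sum()/k.sum()])
W=ray(t,pts,.027)[:,:2]; print(np.round(W*1000,1).tolist())
print("centre sides",W[:4].mean(0),"ends",W[4:].mean(0))
d=lambda a,b:np.arctan2(*(W[a]-W[b])[::-1])
print("yaw",d(4,5),d(0,1),d(2,3), "across",np.arctan2(*(W[0]+W[1]-W[2]-W[3])[::-1])-np.pi/2, "dists",np.linalg.norm(W[4]-W[5]),np.linalg.norm(W[0]-W[2]))
T=ray(t,(np.array([[440,165],[625,200],[577,493],[388,455]])+.5)/4-.5+[180,170],.02)[:,:2]; print("plate",T.mean(0),np.round(T*1000))
e=(T[0]+T[1]-T[2]-T[3]);print(np.arctan2(e[1],e[0]))
# case/cover
for n,C in(("top",t),("side",s)):
    P=cloud(C).reshape(-1,3)
    q=P[(abs(P[:,0]-.436)<.06)&(abs(P[:,1]-.204)<.07)&(P[:,2]>.013)&(P[:,2]<.045)]
    print(n,"case",cv2.minAreaRect((q[:,:2]*1000).astype(np.float32)),len(q), cv2.minAreaRect((q[q[:,2]>.024][:,:2]*1000).astype(np.float32)))
    q=P[(abs(P[:,0]-.6)<.12)&(abs(P[:,1]+.055)<.06)&(P[:,2]>.1)&(P[:,2]<.3)]
    print("cover",len(q),q[q[:,2]>q[:,2].max()-.015].mean(0),q.max(0)); 
E
```

```text
[[489.2, -9.5], [427.0, 2.6], [476.7, -76.2], [413.5, -63.7], [500.8, -46.3], [402.1, -27.1]]
centre sides [ 0.4515905  -0.03667332] ends [ 0.45144834 -0.03673046]
yaw -0.1922327788475518 -0.1923294511066665 -0.19578116887894428 across -0.19358736921438058 dists 0.10060010608371744 0.06789808455202768
plate [ 0.46549884 -0.03978113] [[ 567.    1.]
 [ 544. -114.]
 [ 364.  -81.]
 [ 388.   35.]]
-0.18529657662893417
top case ((436.418701171875, 203.86996459960938), (54.077999114990234, 87.47434997558594), 11.359199523925781) 793 ((436.6108703613281, 203.71908569335938), (53.84691619873047, 87.3351821899414), 11.67818832397461)
cover 798 [ 0.58520653 -0.06290366  0.21511847] [ 0.61238624 -0.02834662  0.22377636]
side case ((435.1250305175781, 206.49269104003906), (53.664154052734375, 90.28765869140625), 11.503528594970703) 588 ((435.2442626953125, 205.6295166015625), (53.603050231933594, 88.53913116455078), 11.72344970703125)
cover 532 [ 0.58265311 -0.05721175  0.21209925] [ 0.60961637 -0.02351905  0.21912062]
```

```bash
cat >> h.py <<'E'
from scipy.spatial.transform import Rotation as Ro
from bench import ctrl
NEST=np.array([.4515,-.0367]); YAW=-.1932
CASE=np.array([.4363,.2040]); CYAW=.200
def rv(a):
    "tool down, closing line at angle a"
    y=np.array([np.cos(a),np.sin(a),0]);z=np.array([0,0,-1.])
    return Ro.from_matrix(np.stack([np.cross(y,z),y,z],1)).as_rotvec()
def fx(x,y,z): # fixture->world
    c,s=np.cos(YAW),np.sin(YAW); return np.array([NEST[0]+c*x-s*y,NEST[1]+s*x+c*y,z])
def st(m=""):
    s=ctrl.read_state(); print(m,round(s["t"],2),np.round(s["tcp_pos"],4),"F",np.round(s["force"],1),"w",round(s["gripper_width"],4),"g",np.round(s["grasp_force"],1)); return s
E
python3 - <<'E'
from h import *
for n,p,a in(("case",[*CASE,.005],CYAW),("nest",fx(0,0,.026),YAW+np.pi/2),("push",fx(160,0,.2),YAW+np.pi/2),("pushx",fx(160,0,.2),YAW)):
    for k in(0,np.pi):
        q=ctrl.solve_ik(p,rv(a+k)); print(n,k,None if q is None else np.round(q,2))
q=ctrl.solve_ik([.45,-.12,.36],rv(CYAW));print(q is not None)
E
```

```text
case 0 [ 0.16 -0.17 -0.59  1.15 -0.    1.54]
case 3.141592653589793 [ 0.16 -0.17 -0.59  1.15 -0.   -1.61]
nest 0 [-0.37 -0.29 -0.65  1.21  0.   -0.18]
nest 3.141592653589793 [-0.37 -0.29 -0.65  1.21  0.    2.96]
push 0 None
push 3.141592653589793 None
pushx 0 None
pushx 3.141592653589793 None
True
```

```bash
python3 - <<'E'
from h import *
for tilt in(0,.3,-.3,.6,-.6):
  print("tilt",tilt)
  for z in(.28,.24,.2,.16,.1):
    r=[]
    for x in(-80,-40,0,40,80,100,120,140,160,180):
        ok=0
        for k in(0,np.pi):
            R=Ro.from_rotvec(tilt*np.array([-np.sin(YAW),np.cos(YAW),0]))*Ro.from_rotvec(rv(YAW+np.pi/2+k))
            ok+=ctrl.solve_ik(fx(x,0,z),R.as_rotvec()) is not None
        r.append(ok)
    print(z,r)
E
```

```text
tilt 0
0.28 [0, 0, 2, 0, 0, 0, 0, 0, 0, 0]
0.24 [0, 0, 2, 0, 0, 0, 0, 0, 0, 0]
0.2 [0, 0, 2, 0, 0, 0, 0, 0, 0, 0]
0.16 [0, 0, 2, 0, 0, 0, 0, 0, 0, 0]
0.1 [0, 0, 2, 0, 0, 0, 0, 0, 0, 0]
tilt 0.3
0.28 [0, 0, 2, 0, 0, 0, 0, 0, 0, 0]
0.24 [0, 0, 2, 0, 0, 0, 0, 0, 0, 0]
0.2 [0, 0, 2, 0, 0, 0, 0, 0, 0, 0]
0.16 [0, 0, 2, 0, 0, 0, 0, 0, 0, 0]
0.1 [0, 0, 2, 0, 0, 0, 0, 0, 0, 0]
tilt -0.3
0.28 [0, 0, 2, 0, 0, 0, 0, 0, 0, 0]
0.24 [0, 0, 2, 0, 0, 0, 0, 0, 0, 0]
0.2 [0, 0, 2, 0, 0, 0, 0, 0, 0, 0]
0.16 [0, 0, 2, 0, 0, 0, 0, 0, 0, 0]
0.1 [0, 0, 0, 0, 0, 0, 0, 0, 0, 0]
tilt 0.6
0.28 [0, 0, 0, 0, 0, 0, 0, 0, 0, 0]
0.24 [0, 0, 2, 0, 0, 0, 0, 0, 0, 0]
0.2 [0, 0, 2, 0, 0, 0, 0, 0, 0, 0]
0.16 [0, 0, 2, 0, 0, 0, 0, 0, 0, 0]
0.1 [0, 0, 2, 0, 0, 0, 0, 0, 0, 0]
tilt -0.6
0.28 [0, 0, 0, 0, 0, 0, 0, 0, 0, 0]
0.24 [0, 0, 0, 0, 0, 0, 0, 0, 0, 0]
0.2 [0, 0, 0, 0, 0, 0, 0, 0, 0, 0]
0.16 [0, 0, 0, 0, 0, 0, 0, 0, 0, 0]
0.1 [0, 0, 0, 0, 0, 0, 0, 0, 0, 0]
```

I passed fx millimetres instead of metres. I'll check the real push path next and pick the case if it is reachable.

```bash
cat >> h.py <<'E'
PA=YAW+np.pi/2
def push(th,clear=0.):
    "TCP for cover angle th, vertical closed fingers (22 mm deep) on the outer face"
    d=np.array([-np.cos(th),np.sin(th)]);n=np.array([np.sin(th),np.cos(th)]);h=np.array([.085,.068])
    if th>np.pi/2:
        c=h+.159*d+.004*n; c=c-[0,.020]
    else:
        r=.139+.007*(1-th/(np.pi/2)); c=h+r*d+.004*n
    return fx(c[0]+.011+clear,0,c[1])
E
python3 - <<'E'
from h import *
def ok(p,a):
    q=ctrl.solve_ik(p,rv(a)); return q is not None and np.round(q,2).tolist()
print([ok(push(t),PA) is not False for t in np.arange(2,-.01,-.2)], ok(push(1.9,.05)+[0,0,.08],PA), ok(push(2,.02),PA), ok(push(0),PA), ok(fx(0,0,.25),PA))
ctrl.reach([.42,-.15,.34],rv(CYAW)); st()
ctrl.reach([*CASE,.12],rv(CYAW)); st()
ctrl.move_linear([*CASE,.005],rate=.12); st()
ctrl.move_gripper(.04,40); st("grip")
ctrl.move_linear([*CASE,.10],rate=.15); st("lift")
s=ctrl.snapshot("side"); np.savez("pics/side1.npz",**s); cv2.imwrite("pics/s1.png",cv2.resize(s["color"][130:330,200:370],None,fx=3,fy=3)[:,:,::-1])
E
```

```text
[True, True, True, True, True, True, True, True, True, True, True] [-0.32, 0.29, 0.39, 1.67, 0.0, -0.12] [-0.32, 0.22, 0.15, 1.5, 0.0, -0.13] [-0.39, -0.51, -0.73, 1.35, 0.0, -0.2] [-0.37, -0.34, -0.28, 1.63, 0.0, -0.18]
 1.69 [ 0.4199 -0.1507  0.3395] F [ 0.7 -0.  -0.7] w 0.0854 g 0.0
 3.23 [0.4371 0.2033 0.1207] F [ 0.6 -0.8  0.3] w 0.0853 g 0.0
 4.34 [0.4369 0.2041 0.0058] F [0.1 0.2 0.2] w 0.0855 g 0.0
grip 4.74 [0.4369 0.2041 0.0057] F [-1.2 -0.6  5.9] w 0.0529 g 43.0
lift 5.53 [0.4357 0.2039 0.0989] F [-0.2 -0.2 -1.4] w 0.0533 g 42.3
```

View pics/s1.png

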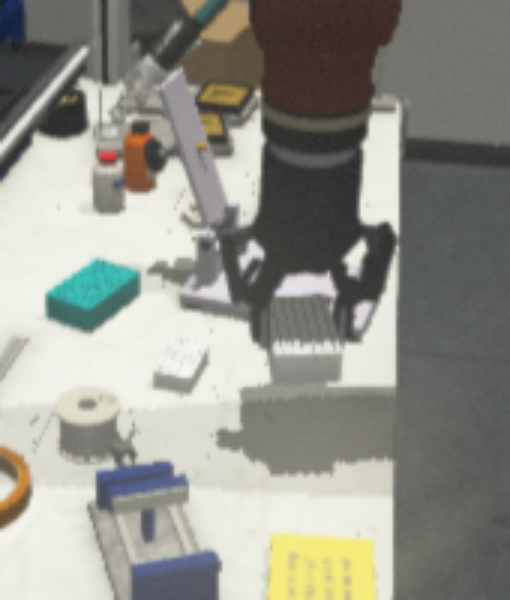

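The side crop shows the case gripped level and centred between the fingers at (305,345), with the scene otherwise undisturbed. Next I place it, watching the force near the stops.

```bash
python3 - <<'E'
from h import *
ctrl.reach(fx(0,0,.13),rv(PA)); st()
ctrl.move_linear(fx(0,0,.045),rv(PA),rate=.12); ctrl.dwell(.2); f0=st("hover")["force"]
for z in(.037,.033,.030,.028,.0268,.0260):
    ctrl.move_linear(fx(0,0,z),rate=.04); s=st()
    if s["force"][2]-f0[2]>6 or np.linalg.norm(s["force"][:2]-f0[:2])>8: break
s=ctrl.snapshot("side"); np.savez("pics/side2.npz",**s); cv2.imwrite("pics/s2.png",cv2.resize(s["color"][180:270,240:350],None,fx=5,fy=5)[:,:,::-1])
E
```

```text
7.09 [ 0.4514 -0.0363  0.1297] F [-0.1 -0.6 -1.8] w 0.0532 g 42.2
hover 8.15 [ 0.4521 -0.0369  0.0458] F [-0.3  0.3 -1.4] w 0.0532 g 42.3
 8.5 [ 0.4511 -0.0366  0.0365] F [-0.  -0.6 -2. ] w 0.0531 g 42.3
 8.75 [ 0.4513 -0.0366  0.0327] F [-0.1  0.9 -1.2] w 0.0532 g 42.3
 9.0 [ 0.4513 -0.0366  0.0298] F [ 0.5  0.1 -1.8] w 0.0533 g 42.3
 9.25 [ 0.4514 -0.0366  0.0279] F [-1.   0.3 -1.9] w 0.0534 g 42.3
 9.5 [ 0.4514 -0.0367  0.0267] F [-0.2 -0.2 -1.6] w 0.0534 g 42.3
 9.75 [ 0.4515 -0.0367  0.026 ] F [ 0.8  0.1 -1.6] w 0.0532 g 42.3
```

View pics/s2.png

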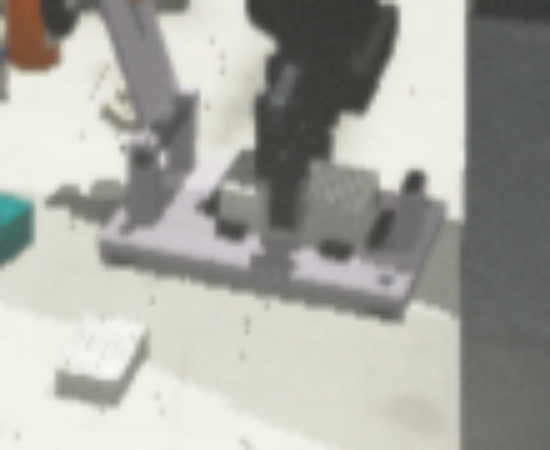

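The case sits between the stops at (250,205) and (340,210) with no side force. I'll lower to contact, release and look.

```bash
python3 - <<'E'
from h import *
for z in(.0255,.0250,.0245,.0240):
    ctrl.move_linear(fx(0,0,z),rate=.03); s=st()
    if s["force"][2]>2: break
ctrl.move_gripper(.072); st("open")
ctrl.move_linear(fx(0,0,.30),rate=.3); st()
ctrl.move_gripper(0,20); st()
b=push(1.95,.035); b[2]=.29
ctrl.reach(b,rv(PA)); st("behind")
for n,w in(("top",np.s_[170:300,240:350]),("side",np.s_[130:270,220:350])):
    s=ctrl.snapshot(n); np.savez(f"pics/{n}3.npz",**s); cv2.imwrite(f"pics/{n}3.png",cv2.resize(s["color"][w],None,fx=4,fy=4)[:,:,::-1])
a,b=[cv2.imread(f"pics/{n}3.png") for n in("top","side")]
a=cv2.resize(a,(380,449));b=cv2.resize(b,(417,449));cv2.imwrite("pics/m3.png",np.hstack([a,b]))
E
```

```text
10.05 [ 0.4516 -0.0367  0.0257] F [-1.2  0.   0.2] w 0.0531 g 42.6
 10.3 [ 0.4516 -0.0367  0.0257] F [-3.7  0.6  8. ] w 0.0532 g 43.4
open 10.62 [ 0.4515 -0.0367  0.0249] F [-0.6 -0.5 -1.2] w 0.0717 g 0.0
 11.69 [ 0.4511 -0.0366  0.2987] F [ 0.3 -0.1 -0.7] w 0.0722 g 0.0
 12.37 [ 0.4515 -0.0367  0.3   ] F [ 0.3 -0.2  0.1] w 0.0001 g 0.0
behind 13.18 [ 0.6409 -0.0737  0.2903] F [-0.  -0.   0.2] w -0.0002 g 0.0
```

View pics/m3.png

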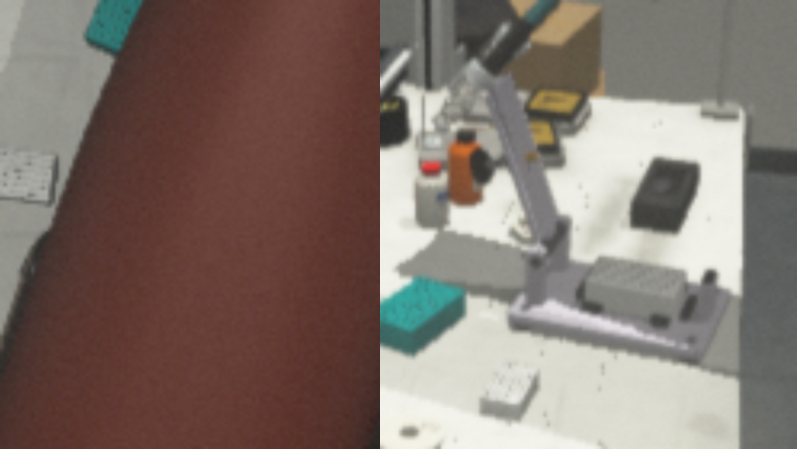

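The side view (right half) shows the case seated flat between the stops at (637,285), cover still open. The arm hides the top view. Now I swing the cover.

```bash
python3 - <<'E'
from h import *
p=push(1.95,.03); ctrl.move_linear(p,rate=.15); f0=st("down")["force"]
for th in[*np.arange(1.9,.25,-.15),.18,.1,.05]:
    ctrl.move_linear(push(th),rate=.2); s=ctrl.read_state(); f=s["force"]-f0
    print(round(th,2),np.round(f,1),end=" ")
    if np.linalg.norm(f)>20: print("STOP");break
st("end")
s=ctrl.snapshot("side"); cv2.imwrite("pics/s4.png",cv2.resize(s["color"][130:270,220:350],None,fx=4,fy=4)[:,:,::-1])
E
```

```text
down 14.07 [ 0.6369 -0.0731  0.1957] F [0.2 0.1 0.2] w -0.0001 g 0.0
1.9 [-0.2 -0.7  0.3] 1.75 [ 0.2 -0.4 -0.2] 1.6 [ 0.4  0.4 -0.1] 1.45 [-0.1  0.6  0.8] 1.3 [-1.1 -0.5 -0.1] 1.15 [ 0.1 -0.1  0.3] 1.0 [ 0.2  0.8 -0.3] 0.85 [-0.5 -1.4  0.2] 0.7 [-0.1 -0.5 -0.5] 0.55 [-0.4 -0.6  0.4] 0.4 [-0.7 -0.4  0.8] 0.18 [0.2 0.2 0.7] 0.1 [-0.3  0.7 -0.5] 0.05 [ 0.4 -0.6  0.9] end 17.82 [ 0.403  -0.0272  0.0792] F [ 0.6 -0.5  1.1] w 0.0002 g 0.0
```

View pics/s4.png

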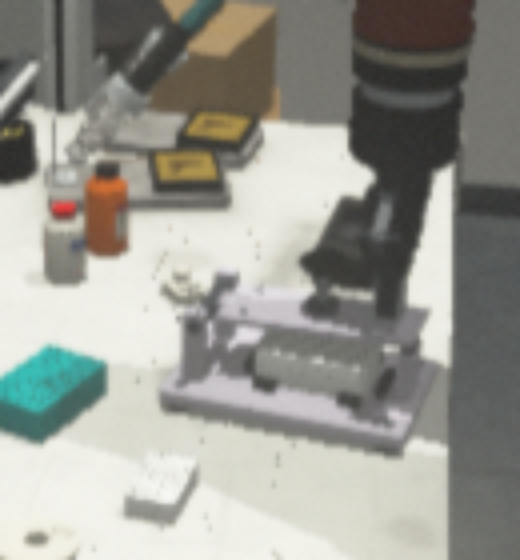

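The cover is almost level over the case, with the fingertips on its free end at (388,310) and the plunger head clear at (325,270). I'll press it fully shut.

```bash
python3 - <<'E'
from h import *
p=push(0.02)
for z in np.arange(.0755,.0695,-.0007):
    p[2]=z; ctrl.move_linear(p,rate=.03); s=st()
    if s["force"][2]>8: break
x,y=s["tcp_pos"][:2]
ctrl.move_linear([p[0],p[1],.15],rate=.2)
ctrl.move_linear(fx(0,0,.135),rate=.15); st()
s=ctrl.snapshot("side"); np.savez("pics/side5.npz",**s); cv2.imwrite("pics/s5.png",cv2.resize(s["color"][170:250,250:340],None,fx=6,fy=6)[:,:,::-1])
E
```

```text
18.15 [ 0.4025 -0.0271  0.0753] F [-0.1  0.3 -0.6] w 0.0002 g 0.0
 18.4 [ 0.4026 -0.0271  0.0748] F [ 0.3  0.1 -0.4] w 0.0002 g 0.0
 18.65 [ 0.4026 -0.0271  0.0741] F [-0.8 -0.5 -0. ] w -0.0003 g 0.0
 18.9 [ 0.4026 -0.0271  0.0733] F [0.  0.3 0.4] w -0.0 g 0.0
 19.15 [ 0.4026 -0.0271  0.0726] F [0.2 0.2 0.8] w -0.0002 g 0.0
 19.4 [ 0.4027 -0.0271  0.072 ] F [0.8 0.4 0.2] w 0.0002 g 0.3
 19.65 [ 0.4027 -0.0272  0.0719] F [-3.1  0.7  6.8] w -0.0002 g 3.6
 19.9 [ 0.4027 -0.0272  0.0718] F [-5.8  1.4 13.8] w -0.0001 g 6.7
 20.95 [ 0.4503 -0.0363  0.1339] F [-1.2 -0.3 -0.6] w 0.0001 g 0.0
```

View pics/s5.png

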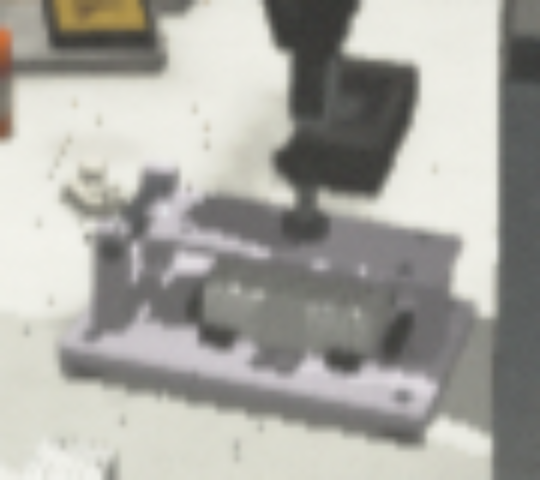

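The cover is shut and level (contact at z = 72 mm as specified). The fingers stand over the plunger at (305,200), with the brick in the background. Now I press.

```bash
python3 - <<'E'
from h import *
f0=st()["force"]
for z in(.119,.117,.1155,.114,.112,.110,.108,.107,.106,.1055,.105):
    ctrl.move_linear(fx(0,0,z),rate=.03); ctrl.dwell(.1); s=st()
    if s["tcp_pos"][2]<.1063 or s["force"][2]>13: break
s=ctrl.snapshot("side"); cv2.imwrite("pics/s6.png",cv2.resize(s["color"][170:250,250:340],None,fx=6,fy=6)[:,:,::-1])
E
```

```text
21.0 [ 0.4504 -0.0363  0.1344] F [-0.3 -0.4  0.3] w -0.0002 g 0.0
 21.78 [ 0.4516 -0.0367  0.1192] F [ 0.2 -0.4  0.4] w -0.0 g 0.0
 22.13 [ 0.4515 -0.0367  0.117 ] F [-0.1  0.2 -0.3] w 0.0 g 0.0
 22.48 [ 0.4517 -0.0368  0.1157] F [0.3 0.2 1.1] w -0.0002 g 0.9
 22.83 [ 0.4517 -0.0368  0.1141] F [ 1.2 -0.   2.6] w -0.0001 g 1.3
 23.18 [ 0.4517 -0.0368  0.1121] F [ 1.7 -0.4  4.1] w 0.0 g 1.8
 23.53 [ 0.4517 -0.0368  0.1103] F [ 0.7 -0.5  5.2] w -0.0002 g 2.7
 23.88 [ 0.4517 -0.0368  0.1084] F [ 0.3 -0.4  6.6] w -0.0 g 3.3
 24.23 [ 0.4517 -0.0368  0.1075] F [ 0.3 -0.3  6.8] w 0.0002 g 3.6
 24.58 [ 0.4517 -0.0368  0.1065] F [-0.8  0.3  8.5] w 0.0 g 3.9
 24.93 [ 0.4517 -0.0368  0.1061] F [0.4 1.2 7.3] w 0.0001 g 4.1
```

View pics/s6.png

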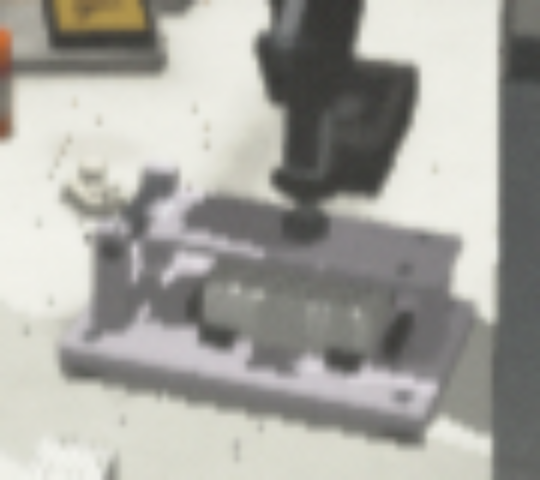

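The fingers hold the mushroom head at (302,185), with the collar close under it at (305,222) and the cover still shut. Travel is 9.9 mm at about 8 N, so I'm handing in.

```bash
python3 -c "
from h import *
ctrl.dwell(.3); st(); print(ctrl.finish_job())"
```

```text
25.28 [ 0.4517 -0.0368  0.1061] F [-0.1 -0.3  8. ] w 0.0001 g 4.1
the job is handed in; nothing more can be done
None
```

The job is handed in: the case is seated in the nest, the cover is fully shut, and the plunger is held at about 9.9 mm of travel with about 8 N, finished at 25 s of the 61 s allowed.

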